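Change the bench blow gun over to the other air feed

TASK

Change the blow gun's air supply over: bring the selector lever from the feed it leans to up to centre (off) and leave it there while you bleed the gun: squeeze the trigger gently all the way in until it stops, keep it in for a good second without forcing it, and let it spring right back out. Only then put the selector lever fully over to the opposite side. Do not squeeze the trigger while a feed is on, and leave the tape roll and the jars where they stand.

Things in the scene. Friction and masses are not known exactly. Their poses are not given: they have to be found in the camera images.
- gun: Aluminium blow gun lying on its flank, bolted down. Origin on the bench under its head, z up. Muzzle to +y (barrel axis x=22 mm, radius 13, 62 mm up, nozzle tip y=139). Black ribbed grip to -x, 36 mm wide, to x=-135; its front face is at y=-16 at the root, y=-30 at the end. Nothing on it is higher than 92 mm. The flat trigger blade stands on the grip's +y side.
- trigger_zone (a point): Fixed point of the gun at x=-50, y=+47 mm, 62 mm up: MIDDLE of where the blade's front (+y) face may be when released; axes as the gun's. The trigger's collar is clamped anywhere along the barrel, so the real face is up to 16 mm nearer or farther in y: find it by touch or sight. Best push line: through here towards -y. Trigger plus grip are too wide to pinch.
- trigger (a joint): Trigger: blade 7 mm thick, 45 to 79 mm above bench, free above and below, from its upright hinge at gun x=-4 mm to x=-86. 0 = released; grows as pushed towards the grip; 0.40 rad = home on a hard stop (19 mm of travel at x=-50). Sprung: 3 N there at first, 7 to 9 N just before the stop. Home counts from 0.34 rad with under 30 N on the fingers; 14 N seats it.
- selector: Two-feed selector valve, bolted to the bench: dark plate 90x130 mm (x, y), aluminium block 55x75x42 mm on it with a brass port at either y end, steel lever on top. Origin on the bench under its centre, z up. The lever's horizontal pivot lies along the selector's x axis, at x=0, y=0, 60 mm above the bench.
- lever (a joint): Selector lever, bar 14x10 mm. 0 = upright (off); negative leans to the selector's -y side (feed on at the start); +0.65 rad = stop at its +y side (other feed); range -0.65 to 0.65. No detents; friction (about 2 N at the ball) keeps it where it is left. Centre counts within 0.18 rad of upright, fully over from 0.52 rad.
- lever_ball (a point): Centre of the black ball, 26 mm in diameter, at the end of the selector lever, 78 mm from the pivot.
- masking_tape: Bystander: roll of masking tape lying flat, 98 mm across, 25 high; origin under its centre.
- frit_jar_1: Bystander: small glass jar of pink granules with a black lid, 37 mm across, 48 high; origin under its centre.
- frit_jar_2: Bystander: small glass jar of pale blue granules with a white lid, 37 mm across, 48 high; origin under its centre.
Mind the look-alikes: they are no part of the job. What is shaped like the selector but turquoise is not meant.

How it is judged:
On the way, in this order (a step that is already met when the one before it is completed fails the run):
1. the selector lever stands at centre (off), trigger released (value of joint lever between -0.18 and 0.18 rad and value of joint trigger below 0.06 rad), for 0.3 s.
2. with the lever at centre the trigger is held home, without force (under 30 N) (value of joint lever between -0.18 and 0.18 rad and value of joint trigger above 0.34 rad and contact force between the fingers and anything else below 30 N), for 0.8 s.
3. the trigger has sprung back, the lever still at centre (all of step 1), for 0.3 s.
At the end, for the whole second after the job is handed in: The selector lever rests fully over on the side opposite to where it started (over 0.52 rad past upright), the trigger is released (under 0.06 rad), and the tape roll and both jars are within 30 mm of where they stood (value of joint lever above 0.52 rad and value of joint trigger below 0.06 rad and velocity of joint lever between -0.05 and 0.05 rad/s and distance of each of masking_tape, frit_jar_1, frit_jar_2 from where it was at the start of the episode below 0.03 m); the robot touches nothing.
It fails at once if the trigger is squeezed (over 0.12 rad) while a feed is on (lever over 0.3 rad from upright) (value of joint trigger above 0.12 rad and (value of joint lever above 0.3 rad or value of joint lever below -0.3 rad)).
It fails at once if the tape roll or a jar is pushed more than 30 mm (distance of any of masking_tape, frit_jar_1, frit_jar_2 from where it was at the start of the episode above 0.03 m).
It also fails if it takes over 58 s, if anything falls off the work surface, if the arm or the gripper's body presses on something with over 40 N, if the wrist force passes 120 N, or if a joint passes its speed limit or range.

ROBOT

A 6-joint arm with a two-finger parallel gripper is mounted at the origin on a cart in front of the work surface, level with it; the furniture and walls round the work are solid. World frame = base frame: x ahead of the robot, y to its left, z up, the work surface at z = 0. Lengths are in m, angles in rad, forces in N, time in s.
With the tool pointing down it reaches from about 0.25 to 0.725 m from the base axis. Payload 4 kg.
Tool frame: the origin (TCP) lies midway between the tips of the shut fingers; the grasp point (between the pads) lies 19 mm behind it; z points along the fingers, y is the line along which they close (so a half turn about z gives the same grasp; the last joint's range is limited). The gripper opens to 85 mm and grips with 20 to 120 N. Pads are 22 mm wide; open, the fingers measure 114 mm over their backs; the gripper's body (76 mm by 85 mm) begins 54 mm behind the grasp point. The pads swing forward as they close: fully open they stand 13 mm farther back than shut.
Start: joints at [-1.188, 0.241, 0.005, 1.335, 0, 1.571], TCP at [0.187, -0.464, 0.193] pointing down, gripper open.
Joint ranges: [-2.72, 2.72], [-1.05, 1.87], [-1.09, 1.28], [-1.99, 2.15], [-1.42, 1.44], [-3.14, 3.14]. Speed limits (rad/s): [2.79, 2.79, 3.14, 3.14, 3.14, 3.14].

INTERFACE

Orientations are given as a unit quaternion [x, y, z, w].
In Python, from workcell import get_obs, imaging, workorder gives the robot as it stands.
- The arm moves only by the tool nudge_tcp, called after "Request:" by a JSON object that holds its "fn" and its "kwargs", one argument or row to a line. Schema: {"type":"object","properties":{"moves":{"type":"array","items":{"type":"object","properties":{"r":{"type":"array","items":{"type":"number"},"minItems":3,"maxItems":3},"pos":{"type":"array","items":{"type":"number"},"minItems":3,"maxItems":3},"aperture":{"type":"number"}},"additionalProperties":false,"required":["aperture"]},"minItems":1,"maxItems":10},"only":{"type":"string"},"quiet":{"type":"boolean"},"lines":{"type":"string"}},"required":["moves"],"additionalProperties":false}. moves is a list of rows, 1 to 10 of them, each an object with the fields r (a list: a rotation vector rx, ry, rz in parts of the range, where 1.0 means pi rad), pos (a list: dx, dy, dz in normalised numbers (1 is 0.8 m)), aperture (the finger opening in m); a field left out counts as zero (the opening has to be given); each row is the pose to reach, as a shift and turn from the pose commanded when the call began, along the tool's axes at that moment; what a row does not reach only later rows make up. A row lasts 1/8 s, in which the tool goes at most 0.0625 m and 0.188 rad, less where a joint would pass 70% of its speed; a pose out of reach is approached as far as the arm can. The fingers move at their own pace and stop on an object; the grip force is fixed at half the most. Time passes only in rows, so rows that do not move let the fingers close. The tool returns the time, the measured TCP pose, the force, the opening and the grip force at its end. only (a regular expression) keeps the lines of the reply that match it, lines (a string "A,B") keeps lines A to B, and quiet returns only ok. Input that does not fit is refused with a message, and nothing moves.
- get_obs(): the state, without advancing time (a new reading comes with each control period).
- imaging.camera(name): name is "side" or "top" or "wrist"; returns (picture, depth): 400x640x3 uint8, red, green, blue; 400x640 float32, m along the optical axis (not along the pixel's ray), 0 where there is no reading.
- imaging.calibration(name): a dict with "mtx" (3x3 intrinsics, pixels), "R" (3x3) and "t" (3): a world point X has camera coordinates R X + t. Camera axes: x right, y down, z forward; pixel columns grow to the right and rows downward; lengths in m; the calibration is good to about 2 mm. The wrist camera is an equidistant fisheye: a pixel r from the principal point sees the ray r / f radians off the axis. A picture is of the moment at which its call begins: read the wrist's pose just before it. calibration takes no time and is no camera call; for the wrist camera it gives the pose at the moment of the call.
- workorder.job_done(): hands the job in; it is judged then, once.
The state is a dict: "clock": time; "joint_pos": joint angles; "joint_vel": joint speeds; "tau": joint torques, N m; "eef_pos": TCP position; "tool_rot": TCP orientation; "ft_force": force on the tool from outside, world axes, zero at the start; "ft_torque": the same for the moment, N m; "grip_width": finger opening in m; "grasp_force": force on a finger pad.
Only numpy, scipy, OpenCV 4.12 (cv2) and the standard library are available. Lean on these libraries where they do the work, as an engineer would, in place of code of your own. Each camera call takes 0.05 s, during which the arm holds its last target. There are 200 camera calls.

## Working session

There is one attempt and no reset: what is moved stays moved. The work goes in short steps, Python scripts to look and compute and a tool call to move; the robot and the scene stay as the last step left them, time stands still between calls to the robot, and variables do not carry over. Pictures are saved under pics/ and viewed, at most 13 in all, crops included, and the job is handed in when it is done.

```bash
mkdir -p pics; ls; python3 - <<'E'
from workcell import get_obs, imaging
import cv2,numpy as np
o=get_obs();print(o['clock'],o['eef_pos'],o['tool_rot'],o['grip_width'])
for n in("top","side"):
    p,d=imaging.camera(n);np.savez(f'pics/{n}0.npz',p=p,d=d);cv2.imwrite(f'pics/{n}0.png',p[...,::-1])
    c=imaging.calibration(n);print(n,c['mtx'].tolist(),c['R'].round(3).tolist(),c['t'].round(3).tolist())
E
```

```text
pics
0.0 [ 0.18647714 -0.46315594  0.19240809] [ 9.81737285e-01  1.90238815e-01 -2.11004716e-04 -1.02536892e-03] 0.08547153431966036
top [[423.62022688786203, 0.0, 315.9461931761307], [0.0, 423.62022688786203, 204.4147092099965], [0.0, 0.0, 1.0]] [[0.001, -1.0, -0.016], [-0.999, -0.001, -0.045], [0.045, 0.016, -0.999]] [-0.004, 0.529, 0.955]
side [[415.1766186504673, 0.0, 312.72286131831225], [0.0, 415.1766186504673, 194.60217038541253], [0.0, 0.0, 1.0]] [[0.954, -0.299, 0.017], [-0.159, -0.555, -0.817], [0.254, 0.776, -0.577]] [-0.539, 0.176, 0.844]
```

View pics/top0.png

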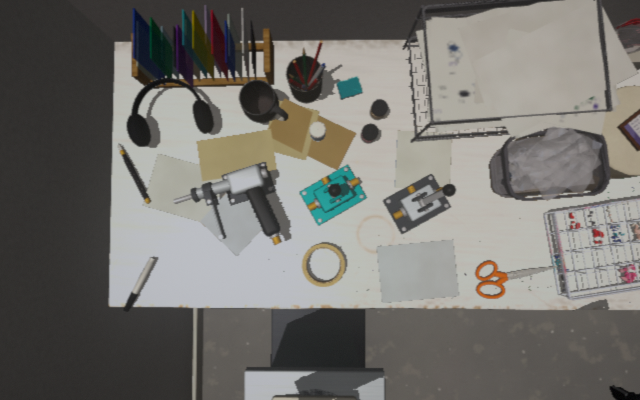

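View pics/side0.png

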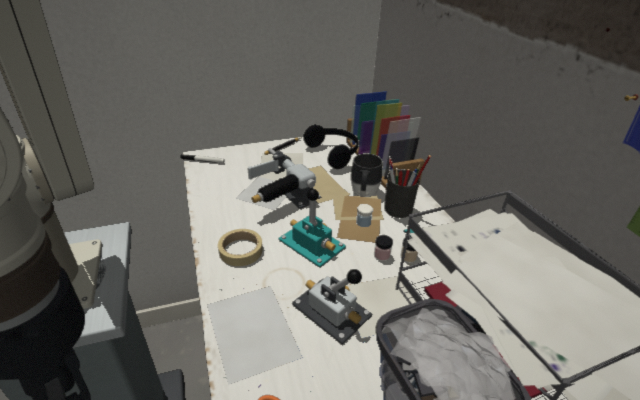

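Top view: the gun has its head at about (240,185), muzzle left, black grip to (275,240) and trigger blade around (205–223, 205–237). There are two selector-like objects: turquoise at (333,195), and a dark plate with aluminium block at (418,203). The dark one is the one meant. Its lever leans right, with the black ball at (449,190). The tape is at (325,264) and the jar lids at (371,132) and (317,130). Next I'll take measurements and enlarged crops to confirm.

```bash
cat > h.py <<'E'
import numpy as np,cv2
from workcell import get_obs,imaging
from scipy.spatial.transform import Rotation as Rn
def cloud(d,c):
    v,u=np.indices(d.shape);K=c['mtx'];R=np.array(c['R']);t=np.array(c['t'])
    X=np.stack([(u-K[0][2])/K[0][0]*d,(v-K[1][2])/K[1][1]*d,d],-1)
    P=(X-t)@R; P[d==0]=np.nan; return P
def ray(u,v,c,z):
    K=c['mtx'];R=np.array(c['R']);o=-R.T@np.array(c['t']);w=R.T@np.array([(u-K[0][2])/K[0][0],(v-K[1][2])/K[1][1],1])
    return o+w*(z-o[2])/w[2]
def totool(d):  # world shift -> tool axes
    return Rn.from_quat(get_obs()['tool_rot']).inv().apply(d)
E
python3 - <<'E'
from h import *
c=imaging.calibration('top');z=np.load('pics/top0.npz');p,d=z['p'],z['d'];P=cloud(d,c)
a=cv2.resize(p[160:250,170:290],None,fx=5,fy=5,interpolation=cv2.INTER_CUBIC)
b=cv2.resize(p[160:250,375:465],None,fx=5,fy=5,interpolation=cv2.INTER_CUBIC)[:, :200*5]
cv2.imwrite('pics/crop0.png',cv2.resize(np.hstack([a,b]),None,fx=.76,fy=.76)[...,::-1])
print('bench z',np.nanmedian(P[280:300,200:290,2]))
# dark plate + block: region, heights
def stats(m,n):
    print(n,m.sum(),np.nanmedian(P[m],0).round(4))
g=p.astype(int);v,u=np.indices(d.shape)
reg=(u>378)&(u<460)&(v>165)&(v<240)
dark=(g.max(-1)<95)&reg&(P[...,2]<.03)
k=cv2.minAreaRect(np.argwhere(dark)[:,::-1].astype(np.float32));print('plate rect px',k)
for q in cv2.boxPoints(k): print(q,ray(*q,c,.01).round(4))
ball=(g.max(-1)<70)&reg&(P[...,2]>.08);stats(ball,'ball');print(np.argwhere(ball).mean(0),np.nanmax(P[...,2][ball]))
blk=reg&(P[...,2]>.04)&(P[...,2]<.075);stats(blk,'block')
# gun
reg=(u>170)&(u<290)&(v>155)&(v<250)
blade=reg&(P[...,2]>.055)&(P[...,2]<.1)&(u<230)&(v>207);stats(blade,'blade')
for r in range(196,242,4):
    m=np.where((P[r,170:290,2]>.04))[0]+170
    print(r,[(s[0],s[-1],P[r,s[len(s)//2]].round(3).tolist()) for s in np.split(m,np.where(np.diff(m)>1)[0]+1) if len(s)])
E
```

```text
bench z 0.0013966223092919572
plate rect px ((421.9952087402344, 200.12762451171875), (38.684932708740234, 68.56389617919922), 61.189208984375)
[382.6353  199.70056] [ 0.5398 -0.1561  0.01  ]
[442.7121  166.65833] [ 0.6155 -0.2936  0.01  ]
[461.3551  200.55469] [ 0.538  -0.3349  0.01  ]
[401.27832 233.59692] [ 0.4626 -0.198   0.01  ]
ball 113 [ 0.5522 -0.2683  0.1357]
[189.7079646  448.28318584] 0.1429952330557713
block 797 [ 0.5282 -0.2253  0.0509]
blade 187 [0.4861 0.2052 0.0781]
196 [(np.int64(182), np.int64(216), [0.544, 0.246, 0.076]), (np.int64(247), np.int64(265), [0.544, 0.123, 0.079])]
200 [(np.int64(173), np.int64(186), [0.536, 0.289, 0.068]), (np.int64(193), np.int64(199), [0.536, 0.254, 0.072]), (np.int64(205), np.int64(217), [0.534, 0.216, 0.091]), (np.int64(249), np.int64(267), [0.535, 0.119, 0.077])]
204 [(np.int64(206), np.int64(207), [0.526, 0.225, 0.089]), (np.int64(209), np.int64(217), [0.527, 0.216, 0.073]), (np.int64(250), np.int64(260), [0.527, 0.125, 0.079]), (np.int64(262), np.int64(268), [0.527, 0.104, 0.078])]
208 [(np.int64(211), np.int64(216), [0.518, 0.21
[... 276 characters left out ...]
1, 0.104, 0.078])]
220 [(np.int64(214), np.int64(220), [0.492, 0.206, 0.077]), (np.int64(258), np.int64(276), [0.493, 0.099, 0.079])]
224 [(np.int64(216), np.int64(221), [0.484, 0.202, 0.075]), (np.int64(260), np.int64(278), [0.484, 0.095, 0.08])]
228 [(np.int64(217), np.int64(222), [0.475, 0.2, 0.076]), (np.int64(261), np.int64(279), [0.476, 0.093, 0.077])]
232 [(np.int64(218), np.int64(224), [0.467, 0.197, 0.079]), (np.int64(263), np.int64(278), [0.467, 0.09, 0.078])]
236 [(np.int64(218), np.int64(224), [0.459, 0.196, 0.081]), (np.int64(266), np.int64(267), [0.458, 0.1, 0.073]), (np.int64(269), np.int64(278), [0.459, 0.084, 0.075])]
240 [(np.int64(272), np.int64(280), [0.45, 0.08, 0.072])]
```

View pics/crop0.png

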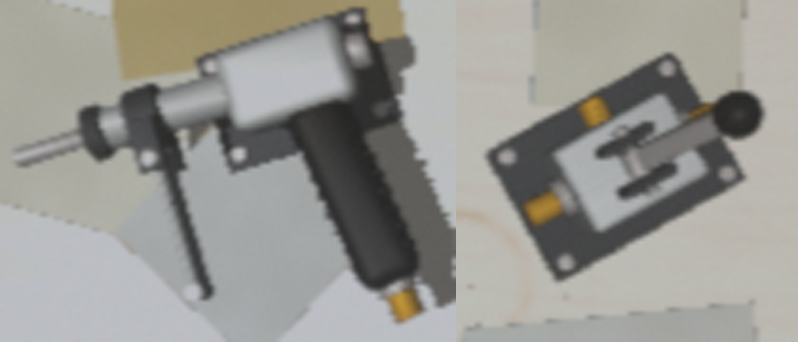

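The crop confirms that the right-hand valve (dark plate, bare aluminium block, ball at ~(448,190)) is the selector. The blade runs from (213,208) to (222,237), with the collar at (212,200). Now the frames and targets.

```bash
python3 - <<'E'
from h import *
c=imaging.calibration('top');z=np.load('pics/top0.npz');P=cloud(z['d'],c)
cr=[(383.2,200.8),(430.8,174.5),(451,206.8),(401.8,233.7)]
Q=np.array([ray(*q,c,.008) for q in cr]);print('sides',[np.linalg.norm(Q[i]-Q[(i+1)%4]).round(4) for i in range(4)])
S=Q.mean(0);ym=(Q[1]+Q[2]-Q[0]-Q[3]);ym/=np.linalg.norm(ym);Y=-ym;X=np.cross(Y,[0,0,1])
print('sel',S.round(4),'Y',Y.round(3))
B=ray(448.3,189.7,c,.122);print('ball',B.round(4),'selframe',((B-S)@X).round(4),((B-S)@Y).round(4))
tip=ray(174.7,201.6,c,.062);be=ray(229.2,186.3,c,.062);gy=(tip-be);gy/=np.linalg.norm(gy);gx=np.cross(gy,[0,0,1])
O=tip-.139*gy-.022*gx;print('gun O',O.round(4),'gy',gy.round(3),'gx',gx.round(3))
T=O-.05*gx+.047*gy;print('zone',T.round(4))
v,u=np.indices(z['d'].shape)
m=(P[...,2]>.068)&(P[...,2]<.1)&(u<230)&(u>208)&(v>206)&(v<240)
L=np.c_[(P[m]-O)@gx,(P[m]-O)@gy]
for x in(-.03,-.04,-.05,-.06,-.07,-.08):
    s=L[abs(L[:,0]-x)<.004,1];print(x,len(s),s.min().round(4),s.max().round(4))
g=(P[...,2]>.068)&(P[...,2]<.1)&(u>245)&(u<285)&(v>206)&(v<240);G=np.c_[(P[g]-O)@gx,(P[g]-O)@gy];
for x in(-.04,-.08,-.12): print('grip',x,G[abs(G[:,0]-x)<.004,1].max().round(4))
# obstacles near approach
C=S-.095*Y
for A,n in((C,'approach'),(T+.04*gy,'trig')):
    d=np.hypot(P[...,0]-A[0],P[...,1]-A[1]);
    for r in(.06,.09,.12,.15): print(n,r,np.nanmax(P[...,2][d<r]).round(3))
e=np.array(get_obs()['eef_pos']);
for n,A in(('pre',np.r_[C[:2],.19]),('trigpre',np.r_[(T+.05*gy)[:2],.19])): print(n,A.round(4),totool(A-e).round(4))
print('Y tool',totool(Y).round(3),'gy tool',totool(gy).round(3),'X',totool(X).round(3))
E
```

```text
sides [np.float64(0.1247), np.float64(0.0866), np.float64(0.128), np.float64(0.0859)]
sel [ 0.5303 -0.234   0.008 ] Y [-0.482  0.876 -0.   ]
ball [ 0.5537 -0.2726  0.122 ] selframe 0.0019 -0.0451
gun O [0.549  0.1633 0.062 ] gy [-0.271  0.963  0.   ] gx [ 0.963  0.271 -0.   ]
zone [0.4881 0.195  0.062 ]
-0.03 17 0.0555 0.062
-0.04 17 0.0553 0.0632
-0.05 17 0.0552 0.0617
-0.06 14 0.0552 0.0619
-0.07 16 0.0545 0.0607
-0.08 21 0.0534 0.0641
grip -0.04 -0.0218
grip -0.08 -0.0286
grip -0.12 -0.0555
approach 0.06 0.16
approach 0.09 0.166
approach 0.12 0.192
approach 0.15 0.197
trig 0.06 0.094
trig 0.09 0.094
trig 0.12 0.094
trig 0.15 0.094
pre [ 0.5761 -0.3172  0.19  ] [0.4159 0.0101 0.0025]
trigpre [0.4746 0.2431 0.19  ] [ 0.5311 -0.5475  0.0035]
Y tool [-0.12  -0.993  0.002] gy tool [ 0.108 -0.994  0.002] X [ 0.993 -0.12   0.   ]
```

```bash
python3 - <<'E'
from h import *
for n in('top','side'):
    c=imaging.calibration(n);z=np.load(f'pics/{n}0.npz');P=cloud(z['d'],c)
    d=np.hypot(P[...,0]-.576,P[...,1]+.317)
    for lo,hi in((.08,.15),(.15,.3)):
        m=(d<.13)&(P[...,2]>lo)&(P[...,2]<hi);a=np.argwhere(m);print(n,lo,len(a))
        for i in a[::max(1,len(a)//14)]: print(i,P[tuple(i)].round(3),d[tuple(i)].round(3))
E
```

```text
top 0.08 996
[127 432] [ 0.676 -0.235  0.146] 0.129
[142 518] [ 0.647 -0.406  0.14 ] 0.114
[147 507] [ 0.637 -0.384  0.14 ] 0.091
[152 514] [ 0.625 -0.393  0.15 ] 0.091
[158 511] [ 0.614 -0.389  0.144] 0.082
[163 515] [ 0.604 -0.395  0.149] 0.083
[170 497] [ 0.598 -0.386  0.085] 0.072
[175 514] [ 0.58  -0.392  0.15 ] 0.075
[182 500] [ 0.572 -0.386  0.099] 0.069
[186 453] [ 0.56  -0.279  0.134] 0.042
[189 501] [ 0.558 -0.39   0.093] 0.076
[192 451] [ 0.548 -0.273  0.139] 0.052
[194 522] [ 0.548 -0.439  0.081] 0.125
[196 442] [ 0.542 -0.262  0.113] 0.065
[202 428] [ 0.531 -0.242  0.082] 0.088
top 0.15 3598
[108 490] [ 0.703 -0.334  0.186] 0.128
[115 473] [ 0.696 -0.311  0.159] 0.12
[118 515] [ 0.684 -0.38   0.185] 0.125
[122 438] [ 0.675 -0.235  0.191] 0.129
[124 513] [ 0.672 -0.375  0.188] 0.112
[127 482] [ 0.674 -0.33   0.153] 0.099
[132 519] [ 0.657 -0.387  0.186] 0.107
[147 537] [ 0.632 -0.429  0.166] 0.126
[155 524] [ 0.618 -0.409  0.158] 0.101
[162 523] [ 0.604 -0.404  0.164] 0.091
[168 529] [ 0.592 -0.413  0.167] 0.098
[174 538] [ 0.579 -0.423  0.18 ] 0.106
[180 546] [ 0.568 -0.
[... 550 characters left out ...]
37 -0.422  0.103] 0.112
[369 387] [ 0.537 -0.433  0.105] 0.122
[380 389] [ 0.54  -0.44   0.087] 0.128
side 0.15 4142
[216 409] [ 0.668 -0.226  0.193] 0.129
[241 427] [ 0.676 -0.278  0.177] 0.108
[252 440] [ 0.678 -0.314  0.184] 0.102
[262 461] [ 0.697 -0.343  0.184] 0.124
[271 444] [ 0.679 -0.333  0.159] 0.104
[280 450] [ 0.658 -0.373  0.187] 0.099
[291 467] [ 0.67  -0.399  0.186] 0.124
[302 423] [ 0.617 -0.376  0.155] 0.072
[309 403] [ 0.582 -0.379  0.155] 0.063
[316 419] [ 0.595 -0.401  0.161] 0.086
[322 416] [ 0.578 -0.419  0.175] 0.102
[326 411] [ 0.572 -0.418  0.168] 0.101
[330 432] [ 0.593 -0.436  0.175] 0.12
[336 418] [ 0.569 -0.44   0.176] 0.123
[351 385] [ 0.528 -0.433  0.151] 0.126
```

Careful with the scale: shifts go in shares of 0.8 m and turns go in shares of pi rad. That gives: 0.414 m / 0.8 = 0.5175, -0.03 m / 0.8 = -0.0375.

Request:
{"fn": "nudge_tcp", "kwargs": {
  "moves": [
    {"pos":[0.0625,-0.0013,-0.0375],"aperture":0},
    {"pos":[0.1375,-0.0013,-0.0375],"aperture":0},
    {"pos":[0.2125,-0.0013,-0.0375],"aperture":0},
    {"pos":[0.2875,-0.0025,-0.0375],"aperture":0},
    {"pos":[0.3625,-0.0025,-0.0375],"aperture":0},
    {"pos":[0.4375,-0.0025,-0.0375],"aperture":0},
    {"pos":[0.5,-0.0025,-0.0375],"aperture":0},
    {"pos":[0.5175,-0.0025,-0.0375],"aperture":0},
    {"pos":[0.5175,-0.0025,-0.0375],"aperture":0},
    {"pos":[0.5175,-0.0025,-0.0375],"aperture":0}
  ]
}}

```text
clock: 1.35
eef_pos: [0.5687, -0.3082, 0.2234]
tool_rot: [0.982, 0.189, -0.0, -0.0]
ft_force: [0.4, 0.2, 0.2]
grip_width: -0.0
grasp_force: 0.0
```

```bash
python3 - <<'E'
from h import *
o=get_obs();S=np.array([.5303,-.234,0]);Y=np.array([-.482,.876,0]);X=np.array([.876,.482,0])
d=np.array(o['eef_pos'])-S;print(d@X,d@Y,d[2],o['grip_width'])
p,_=imaging.camera('side');cv2.imwrite('pics/side1.png',p[150:400,200:600][...,::-1])
E
```

```text
-0.002139656022934096 -0.08344957968638919 0.2233520619668785 -1.0123098297944243e-05
```

View pics/side1.png

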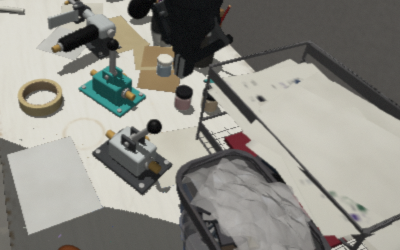

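The side view shows the arm above the selector, with the lever and ball at crop (155,126). The fingertips should project near crop (179,94), where they merge with the jar's black lid. I'll enlarge that area to check before descending.

```bash
python3 - <<'E'
import cv2
p=cv2.imread('pics/side1.png')[0:200,60:260];cv2.imwrite('pics/side1z.png',cv2.convertScaleAbs(cv2.resize(p,None,fx=3,fy=3,interpolation=cv2.INTER_CUBIC),alpha=1.6,beta=15))
E
```

```text
(no output)
```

View pics/side1z.png

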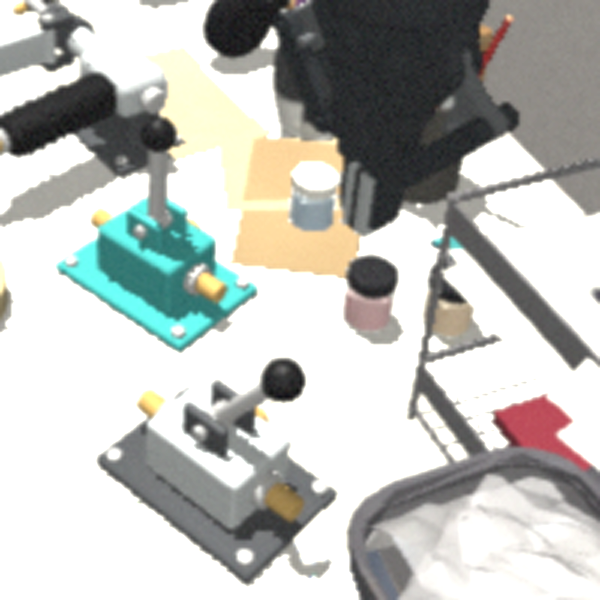

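The fingertips are at zoom (365,225), which is full (382,225). The projected TCP is (379,244), about 19 px lower, so I'll check it with depth.

```bash
python3 - <<'E'
from h import *
c=imaging.calibration('side');p,d=imaging.camera('side');P=cloud(d,c);e=np.array(get_obs()['eef_pos']);print(e)
D=P-e;r=np.hypot(D[...,0],D[...,1]);m=(r<.035)&(P[...,2]>.19)&(P[...,2]<.32)
print(m.sum(),np.nanmin(P[...,2][m]))
R=Rn.from_quat(get_obs()['tool_rot'])
for lo in np.arange(.2,.32,.015):
    k=m&(P[...,2]>=lo)&(P[...,2]<lo+.015);
    if k.sum(): T=R.inv().apply(D[k]);print(lo.round(3),k.sum(),T.min(0).round(3),T.max(0).round(3),np.argwhere(k).max(0))
E
```

```text
[ 0.5686622  -0.30842149  0.22383863]
776 0.2627679005450228
0.26 78 [-0.013 -0.014 -0.051] [ 0.005  0.013 -0.039] [228 392]
0.275 182 [-0.014 -0.014 -0.066] [ 0.006  0.015 -0.051] [224 394]
0.29 153 [-0.015 -0.013 -0.081] [ 0.005  0.016 -0.066] [215 394]
0.305 363 [-0.016 -0.032 -0.096] [ 0.01   0.032 -0.081] [212 401]
```

To row units: 0.1 m / 0.8 = 0.125, 0.05 m / 0.8 = 0.0625.

Request:
{"fn": "nudge_tcp", "kwargs": {
  "moves": [
    {"pos":[0.0038,0,0.0625],"aperture":0},
    {"pos":[0.0038,0,0.125],"aperture":0},
    {"pos":[0.0038,0,0.125],"aperture":0},
    {"pos":[0.0038,0,0.125],"aperture":0}
  ]
}}

```text
clock: 1.95
eef_pos: [0.5734, -0.3074, 0.1258]
tool_rot: [0.982, 0.19, 0.001, 0.001]
ft_force: [0.8, -0.0, 0.4]
grip_width: -0.0
grasp_force: 0.0
```

```bash
cat > m.py <<'E'
from h import *
import sys
c=imaging.calibration('side');p,d=imaging.camera('side');P=cloud(d,c);o=get_obs();e=np.array(o['eef_pos']);print(e,o['ft_force'])
D=P-e;R=Rn.from_quat(o['tool_rot']);T=R.inv().apply(D.reshape(-1,3)).reshape(D.shape)
for lo in np.arange(-.1,.03,.01):
    k=(abs(T[...,0])<.03)&(abs(T[...,1])<.03)&(T[...,2]>=lo)&(T[...,2]<lo+.01)
    if k.sum(): print(lo.round(3),k.sum(),T[k].min(0).round(3),T[k].max(0).round(3),np.argwhere(k).max(0))
cv2.imwrite(f'pics/{sys.argv[1]}.png',cv2.convertScaleAbs(cv2.resize(p[150:350,260:460],None,fx=3,fy=3,interpolation=cv2.INTER_CUBIC),alpha=1.6,beta=15)[...,::-1])
E
python3 m.py side2
```

```text
[ 0.57428294 -0.30764809  0.12670751] [-0.11847021 -0.4385618   1.19581953]
-0.1 200 [-0.017 -0.03  -0.1  ] [ 0.009  0.029 -0.09 ] [261 399]
-0.09 133 [-0.017 -0.029 -0.09 ] [ 0.005  0.029 -0.08 ] [264 389]
-0.08 65 [-0.015 -0.012 -0.08 ] [-0.004  0.015 -0.07 ] [263 385]
-0.07 88 [-0.015 -0.014 -0.07 ] [ 0.003  0.014 -0.06 ] [268 387]
-0.06 89 [-0.014 -0.014 -0.06 ] [ 0.005  0.014 -0.05 ] [273 387]
-0.05 50 [-0.015 -0.013 -0.05 ] [ 0.005  0.013 -0.04 ] [275 387]
-0.04 3 [-0.01   0.005 -0.039] [-0.005  0.006 -0.037] [276 378]
-0.01 14 [-0.014 -0.03  -0.005] [-0.005 -0.027 -0.   ] [281 361]
-0.0 5 [-0.013 -0.03   0.   ] [-0.01  -0.028  0.006] [283 359]
```

View pics/side2.png

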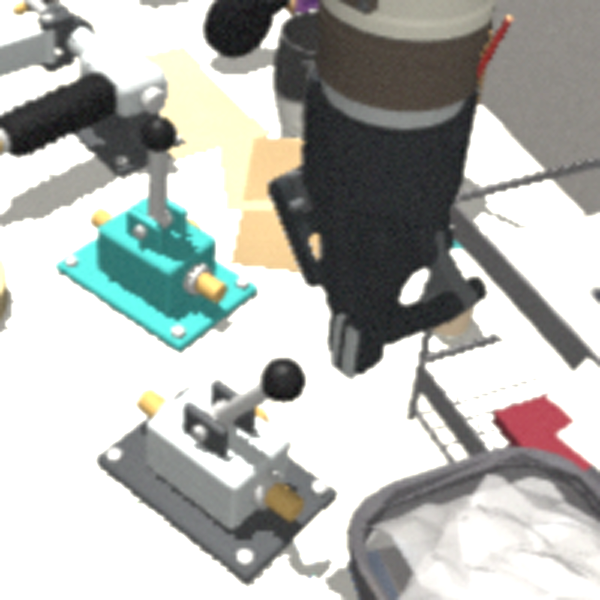

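The real fingertips stand about 38 mm behind the reported TCP. Both depth views agree, and the same camera places the ball correctly. I'll lower until the real tips are just under the ball's centre, then creep forward to confirm by touch.

To row units: 0.045 m / 0.8 = 0.0563, 0.025 m / 0.8 = 0.0313.

Request:
{"fn": "nudge_tcp", "kwargs": {
  "moves": [
    {"pos":[-0.0025,0,0.0313],"aperture":0},
    {"pos":[-0.0025,0,0.0563],"aperture":0},
    {"pos":[-0.0025,0,0.0563],"aperture":0}
  ]
}}

```text
clock: 2.38
eef_pos: [0.5713, -0.3073, 0.0794]
tool_rot: [0.982, 0.19, 0.0, 0.0]
ft_force: [-0.7, -0.3, -0.1]
grip_width: 0.0001
grasp_force: 0.0
```

Request:
{"fn": "nudge_tcp", "kwargs": {
  "moves": [
    {"pos":[-0.0013,-0.0063,0],"aperture":0},
    {"pos":[-0.0013,-0.0125,0],"aperture":0},
    {"pos":[-0.0025,-0.0188,0],"aperture":0},
    {"pos":[-0.0025,-0.0188,0],"aperture":0}
  ]
}}

```text
clock: 2.88
eef_pos: [0.5645, -0.2941, 0.0797]
tool_rot: [0.982, 0.19, 0.001, 0.001]
ft_force: [1.2, -1.6, 3.8]
grip_width: -0.0002
grasp_force: 1.2
```

Request:
{"fn": "nudge_tcp", "kwargs": {
  "moves": [
    {"pos":[-0.0013,-0.0063,0],"aperture":0},
    {"pos":[-0.0013,-0.0125,0],"aperture":0},
    {"pos":[-0.0025,-0.0188,0],"aperture":0},
    {"pos":[-0.0025,-0.0188,0],"aperture":0}
  ]
}}

```text
clock: 3.38
eef_pos: [0.5613, -0.2876, 0.0849]
tool_rot: [0.982, 0.189, 0.005, 0.008]
ft_force: [3.4, -11.8, 14.8]
grip_width: -0.0001
grasp_force: 8.4
```

```bash
cat >> h.py <<'E'
S=np.array([.5303,-.234,0]);Y=np.array([-.482,.876,0]);X=np.array([.876,.482,0])
gO=np.array([.549,.1633,0]);gy=np.array([-.271,.963,0]);gx=np.array([.963,.271,0])
def ball():
    c=imaging.calibration('side');p,d=imaging.camera('side');P=cloud(d,c);D=P-S;a,b=D@X,D@Y
    m=(p.max(-1)<60)&(abs(a)<.02)&(abs(b)<.08)&(P[...,2]>.1)&(P[...,2]<.155)
    return p,a[m],b[m],P[...,2][m]
E
python3 - <<'E'
from h import *
p,a,b,z=ball();print(len(b),np.percentile(b,[5,50,95]).round(3),np.percentile(z,[5,50,95]).round(3))
o=get_obs();d=np.array(o['eef_pos'])-S;print('tcp sel',d@X,d@Y,d[2],o['ft_force'])
cv2.imwrite('pics/side3.png',cv2.convertScaleAbs(cv2.resize(p[150:350,260:460],None,fx=3,fy=3,interpolation=cv2.INTER_CUBIC),alpha=1.6,beta=15)[...,::-1])
E
```

```text
238 [-0.074 -0.046 -0.032] [0.129 0.14  0.152]
tcp sel 0.001322112473900721 -0.06184892381946151 0.08487499028698077 [  2.82023448 -11.31964412  16.70898105]
```

View pics/side3.png

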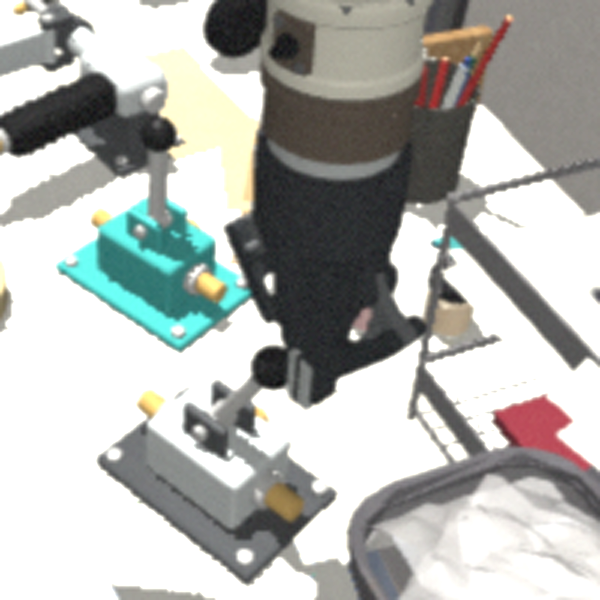

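Contact was made, but the tip's lower edge rides on the ball's upper half, as shown by the upward force. I'll back off, go lower, then push while rising along the ball's arc.

To row units: 0.03 m / 0.8 = 0.0375, 0.003 m / 0.8 = 0.0038.

Request:
{"fn": "nudge_tcp", "kwargs": {
  "moves": [
    {"pos":[0.0025,0.0188,0],"aperture":0},
    {"pos":[0.0038,0.0375,0],"aperture":0},
    {"pos":[0.0038,0.0375,0.0163],"aperture":0},
    {"pos":[0.0038,0.0375,0.0163],"aperture":0},
    {"pos":[0.0038,0.0375,0.0163],"aperture":0}
  ]
}}

```text
clock: 4.05
eef_pos: [0.5693, -0.3064, 0.0646]
tool_rot: [0.982, 0.19, -0.001, -0.001]
ft_force: [-0.1, 0.3, 0.3]
grip_width: 0.0002
grasp_force: 0.0
```

```bash
python3 - <<'E'
from h import *
o=get_obs();d=np.array(o['eef_pos'])-S;print('tcp sel',d@X,d@Y,d[2],o['ft_force'])
E
```

```text
tcp sel -0.000706468779122317 -0.08220288236082618 0.06457040888146315 [-0.14924059  0.33097442  0.27936926]
```

Request:
{"fn": "nudge_tcp", "kwargs": {
  "moves": [
    {"pos":[-0.0013,-0.01,0],"aperture":0},
    {"pos":[-0.0025,-0.0163,0],"aperture":0},
    {"pos":[-0.0025,-0.0225,-0.0025],"aperture":0},
    {"pos":[-0.0038,-0.0288,-0.005],"aperture":0},
    {"pos":[-0.0038,-0.0288,-0.005],"aperture":0}
  ]
}}

```text
clock: 4.68
eef_pos: [0.5589, -0.287, 0.07]
tool_rot: [0.982, 0.19, 0.0, 0.0]
ft_force: [0.8, -0.7, -0.1]
grip_width: 0.0003
grasp_force: 0.1
```

```bash
python3 - <<'E'
from h import *
p,a,b,z=ball();print(len(b),np.percentile(b,[5,50,95]).round(3),np.percentile(z,[5,50,95]).round(3))
o=get_obs();d=np.array(o['eef_pos'])-S;print('tcp sel',d@X,d@Y,d[2],o['ft_force'])
E
```

```text
281 [-0.073 -0.053 -0.03 ] [0.122 0.138 0.153]
tcp sel -0.0005966940406444514 -0.0601515184919532 0.06974700695976617 [-0.24808704 -0.69360401  0.0987546 ]
```

To row units: -0.028 m / 0.8 = -0.035, -0.01 m / 0.8 = -0.0125.

Request:
{"fn": "nudge_tcp", "kwargs": {
  "moves": [
    {"pos":[-0.0013,-0.0075,-0.0038],"aperture":0},
    {"pos":[-0.0013,-0.015,-0.0063],"aperture":0},
    {"pos":[-0.0025,-0.0225,-0.01],"aperture":0},
    {"pos":[-0.0038,-0.03,-0.0113],"aperture":0},
    {"pos":[-0.0038,-0.035,-0.0125],"aperture":0},
    {"pos":[-0.0038,-0.035,-0.0125],"aperture":0}
  ]
}}

```text
clock: 5.48
eef_pos: [0.5447, -0.2612, 0.0789]
tool_rot: [0.982, 0.191, -0.001, -0.001]
ft_force: [0.3, -0.6, 1.0]
grip_width: 0.0002
grasp_force: 0.4
```

```bash
python3 - <<'E'
from h import *
p,a,b,z=ball();o=get_obs();d=np.array(o['eef_pos'])-S;print('tcp sel',d@X,d@Y,d[2],o['ft_force'])
cv2.imwrite('pics/side4.png',cv2.convertScaleAbs(cv2.resize(p[150:350,260:460],None,fx=3,fy=3,interpolation=cv2.INTER_CUBIC),alpha=1.6,beta=15)[...,::-1])
E
```

```text
tcp sel -0.0005287241323153682 -0.030822666232119066 0.0786902760869328 [ 0.85268249 -0.03782526  0.56118313]
```

View pics/side4.png

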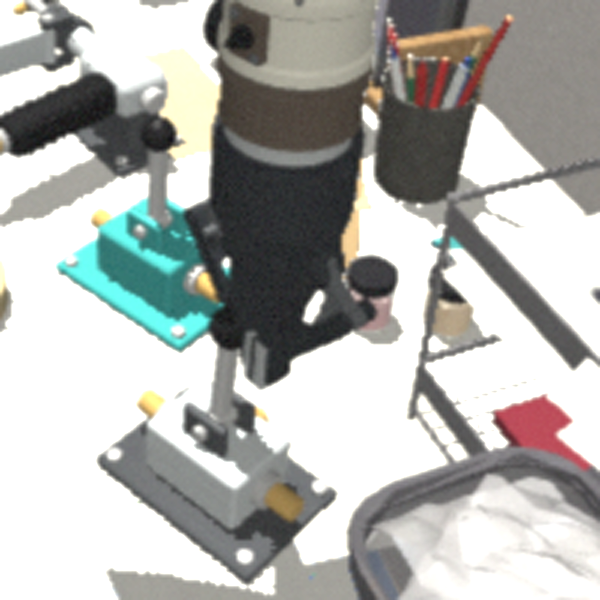

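Lever is near upright, with the ball at zoom (228,328) against (226,323) expected for exactly upright. Now I'll retract, rise, and work out the way to the trigger.

To row units: -0.12 m / 0.8 = -0.15, -0.1 m / 0.8 = -0.125.

Request:
{"fn": "nudge_tcp", "kwargs": {
  "moves": [
    {"pos":[0.0025,0.015,0],"aperture":0},
    {"pos":[0.0038,0.0313,0],"aperture":0},
    {"pos":[0.0038,0.0313,0],"aperture":0},
    {"pos":[0.0038,0.0313,-0.0625],"aperture":0},
    {"pos":[0.0038,0.0313,-0.125],"aperture":0},
    {"pos":[0.0038,0.0313,-0.15],"aperture":0},
    {"pos":[0.0038,0.0313,-0.15],"aperture":0}
  ]
}}

```text
clock: 6.4
eef_pos: [0.5587, -0.285, 0.2014]
tool_rot: [0.982, 0.19, 0.002, 0.001]
ft_force: [0.4, -0.9, -0.8]
grip_width: 0.0
grasp_force: 0.0
```

```bash
python3 - <<'E'
from h import *
p,a,b,z=ball();print(len(b),np.percentile(b,[5,50,95]).round(3),np.percentile(z,[5,50,95]).round(3))
k=z>.13;y=np.median(b[k])
print('theta',np.arcsin((np.percentile(b,5)+np.percentile(b,95))/2/.078))
e=np.array(get_obs()['eef_pos']);A=gO-.06*gx+.10*gy;A[2]=.2;print(e,A,totool(A-e))
E
```

```text
155 [-0.016 -0.009  0.002] [0.136 0.146 0.152]
theta -0.08629438553860894
[ 0.55771518 -0.28445069  0.19935177] [0.46412 0.24334 0.2    ] [ 0.11022828 -0.52456893 -0.00080598]
```

To row units: -0.525 m / 0.8 = -0.6563, -0.18 m / 0.8 = -0.225.

Request:
{"fn": "nudge_tcp", "kwargs": {
  "moves": [
    {"pos":[0.015,-0.075,0],"aperture":0},
    {"pos":[0.0313,-0.15,0],"aperture":0},
    {"pos":[0.0463,-0.225,0],"aperture":0},
    {"pos":[0.0625,-0.3,0],"aperture":0},
    {"pos":[0.0775,-0.375,0],"aperture":0},
    {"pos":[0.0938,-0.45,0],"aperture":0},
    {"pos":[0.1088,-0.525,0],"aperture":0},
    {"pos":[0.125,-0.6,0],"aperture":0},
    {"pos":[0.1375,-0.6563,0],"aperture":0},
    {"pos":[0.1375,-0.6563,0],"aperture":0}
  ]
}}

```text
clock: 7.7
eef_pos: [0.4733, 0.2209, 0.1975]
tool_rot: [0.978, 0.21, -0.004, -0.01]
ft_force: [0.4, -0.2, 0.0]
grip_width: 0.0001
grasp_force: 0.0
```

Request:
{"fn": "nudge_tcp", "kwargs": {
  "moves": [
    {"pos":[0,0,0.0625],"aperture":0},
    {"pos":[0,0,0.1],"aperture":0},
    {"pos":[0,0,0.1],"aperture":0}
  ]
}}

```text
clock: 8.07
eef_pos: [0.4714, 0.2181, 0.1163]
tool_rot: [0.978, 0.208, -0.006, -0.01]
ft_force: [0.1, 0.4, 0.5]
grip_width: 0.0002
grasp_force: 0.0
```

```bash
python3 - <<'E'
from h import *
o=get_obs();e=np.array(o['eef_pos']);print('gun',(e-gO)@gx,(e-gO)@gy,e[2],o['ft_force'])
A=gO-.06*gx+.10*gy;A[2]=.017;print(totool(A-e))
for n in('top','side'):
    c=imaging.calibration(n);p,d=imaging.camera(n);P=cloud(d,c);D=P-e;R=Rn.from_quat(o['tool_rot']);T=R.inv().apply(D.reshape(-1,3)).reshape(D.shape)
    for lo in np.arange(-.08,.02,.02):
        k=(abs(T[...,0])<.025)&(abs(T[...,1])<.025)&(T[...,2]>=lo)&(T[...,2]<lo+.02)
        if k.sum(): print(n,lo.round(3),k.sum(),T[k].min(0).round(3),T[k].max(0).round(3))
    if n=='side': cv2.imwrite('pics/side5.png',cv2.convertScaleAbs(cv2.resize(p[80:260,190:390],None,fx=3,fy=3,interpolation=cv2.INTER_CUBIC),alpha=1.6,beta=15)[...,::-1])
E
```

```text
gun -0.059913271946732335 0.07380683201167214 0.11630182331415222 [0.10178244 0.411118   0.510306  ]
[ 0.0044846  -0.02386396  0.09980503]
top -0.08 3 [-0.005  0.011 -0.078] [-0.005  0.015 -0.066]
top -0.06 7 [-0.009  0.006 -0.06 ] [-0.005  0.012 -0.045]
side -0.08 76 [-0.012 -0.007 -0.08 ] [ 0.007  0.017 -0.06 ]
side -0.06 57 [-0.012 -0.008 -0.06 ] [ 0.008  0.016 -0.041]
```

View pics/side5.png

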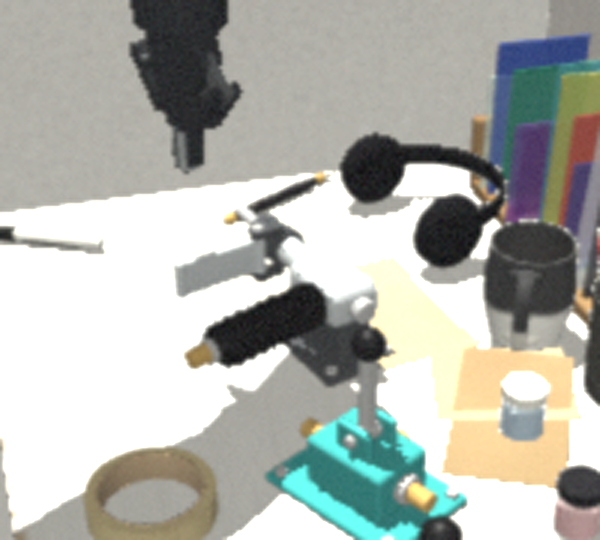

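The side view shows the gripper on the open side of the blade, with tips at zoom (187,165) and the blade at (180–265, 250–290). The traverse ended 24 mm short in y with a slight tilt, so I'll correct both before going down.

```bash
python3 - <<'E'
from h import *
o=get_obs();e=np.array(o['eef_pos']);R=Rn.from_quat(o['tool_rot']);y=.30
R0=Rn.from_matrix(np.array([[np.cos(y),np.sin(y),0],[np.sin(y),-np.cos(y),0],[0,0,-1]]))
print((R.inv()*R0).as_rotvec().round(4));A=gO-.06*gx+.10*gy;A[2]=.1163;print(totool(A-e))
E
```

```text
[-0.0217  0.002   0.1209]
[ 0.00046888 -0.02545827  0.00400081]
```

To row units: -0.026 m / 0.8 = -0.0325, 0.004 m / 0.8 = 0.005, 0.12 rad / 3.1416 = 0.0382.

Request:
{"fn": "nudge_tcp", "kwargs": {
  "moves": [
    {"r":[-0.007,0.0006,0.0382],"pos":[0,-0.0325,0.005],"aperture":0},
    {"r":[-0.007,0.0006,0.0382],"pos":[0,-0.0325,0.005],"aperture":0},
    {"r":[-0.007,0.0006,0.0382],"pos":[0,-0.0325,0.005],"aperture":0}
  ]
}}

```text
clock: 8.55
eef_pos: [0.4807, 0.2018, 0.1173]
tool_rot: [0.982, 0.185, -0.003, -0.019]
ft_force: [0.3, -0.3, 0.5]
grip_width: -0.0002
grasp_force: 0.0
```

```bash
cat > g.py <<'E'
from h import *
o=get_obs();e=np.array(o['eef_pos']);R=Rn.from_quat(o['tool_rot']);f=np.array(o['ft_force'])
print('t',o['clock'],'gun',((e-gO)@gx).round(4),((e-gO)@gy).round(4),e[2].round(4),'Fy',(f@gy).round(2),'F',f.round(1),'yaw',(2*np.arctan2(o['tool_rot'][1],o['tool_rot'][0])).round(3),'gy tool',totool(gy).round(3),'tilt',R.as_matrix()[:2,2].round(3))
E
python3 g.py
```

```text
t 8.55 gun -0.0554 0.0556 0.1173 Fy -0.34 F [ 0.3 -0.3  0.5] yaw 0.373 gy tool [ 0.099 -0.995  0.039] tilt [-0.013  0.036]
```

Careful with the scale: shifts go in shares of 0.8 m and turns go in shares of pi rad. That gives: -0.08 m / 0.8 = -0.1, -0.05 m / 0.8 = -0.0625, 0.3 rad / 3.1416 = 0.0955.

```bash
python3 - <<'E'
from h import *
o=get_obs();print(np.round(o['joint_pos'],3))
E
```

```text
[ 0.372  0.326 -0.082  1.161  0.039  3.141]
```

Request:
{"fn": "nudge_tcp", "kwargs": {
  "moves": [
    {"pos":[0,0,-0.0625],"aperture":0},
    {"r":[0,0,0.0477],"pos":[0,0,-0.1],"aperture":0},
    {"r":[0,0,0.0955],"pos":[0,0,-0.1],"aperture":0}
  ]
}}

```text
clock: 8.93
eef_pos: [0.4965, 0.132, 0.2001]
tool_rot: [0.994, 0.097, -0.008, -0.049]
ft_force: [0.8, 0.0, -0.7]
grip_width: 0.0002
grasp_force: 0.0
```

```bash
python3 - <<'E'
from h import *
o=get_obs();print(np.round(o['joint_pos'],3))
E
python3 g.py
```

```text
[0.194 0.27  0.057 1.365 0.098 3.141]
t 8.925 gun -0.059 -0.0159 0.2001 Fy -0.21 F [ 0.8  0.  -0.7] yaw 0.195 gy tool [-0.079 -0.992  0.099] tilt [-0.026  0.095]
```

q6 was at its limit. I'll turn the tool by about -90° so that tool x lies along gun y, and push with the finger's edge (half width 11 mm).

```bash
python3 - <<'E'
from h import *
o=get_obs();e=np.array(o['eef_pos']);R=Rn.from_quat(o['tool_rot']);y=1.845
R0=Rn.from_matrix(np.array([[np.cos(y),np.sin(y),0],[np.sin(y),-np.cos(y),0],[0,0,-1]]))
print((R.inv()*R0).as_rotvec().round(4));A=gO-.06*gx+.10*gy;A[2]=.2;print(totool(A-e))
E
```

```text
[-0.0809 -0.0758 -1.6484]
[-0.01016843 -0.114937    0.01151432]
```

To row units: -0.115 m / 0.8 = -0.1438, -0.1 m / 0.8 = -0.125, -1.648 rad / 3.1416 = -0.5246.

Request:
{"fn": "nudge_tcp", "kwargs": {
  "moves": [
    {"r":[-0.0029,-0.0025,-0.0573],"pos":[0,-0.025,0],"aperture":0},
    {"r":[-0.0057,-0.0051,-0.1146],"pos":[0,-0.05,0.0038],"aperture":0},
    {"r":[-0.0086,-0.008,-0.1719],"pos":[-0.0038,-0.075,0.0075],"aperture":0},
    {"r":[-0.0115,-0.0105,-0.2292],"pos":[-0.0063,-0.1,0.0113],"aperture":0},
    {"r":[-0.014,-0.0131,-0.2865],"pos":[-0.0125,-0.125,0.0138],"aperture":0},
    {"r":[-0.0169,-0.0159,-0.3438],"pos":[-0.0125,-0.1438,0.0138],"aperture":0},
    {"r":[-0.0197,-0.0185,-0.4011],"pos":[-0.0125,-0.1438,0.0138],"aperture":0},
    {"r":[-0.0223,-0.021,-0.4584],"pos":[-0.0125,-0.1438,0.0138],"aperture":0},
    {"r":[-0.0258,-0.0242,-0.5157],"pos":[-0.0125,-0.1438,0.0138],"aperture":0},
    {"r":[-0.0258,-0.0242,-0.5246],"pos":[-0.0125,-0.1438,0.0138],"aperture":0}
  ]
}}

```text
clock: 10.18
eef_pos: [0.4614, 0.2435, 0.1972]
tool_rot: [0.604, 0.797, -0.003, -0.002]
ft_force: [0.2, 0.5, 0.3]
grip_width: 0.0
grasp_force: 0.0
```

Request:
{"fn": "nudge_tcp", "kwargs": {
  "moves": [
    {"aperture":0},
    {"aperture":0}
  ]
}}

```text
clock: 10.42
eef_pos: [0.4616, 0.2427, 0.1967]
tool_rot: [0.604, 0.797, -0.003, -0.002]
ft_force: [0.2, 0.3, 0.4]
grip_width: 0.0002
grasp_force: 0.0
```

```bash
python3 g.py
python3 - <<'E'
from h import *
o=get_obs();e=np.array(o['eef_pos']);R=Rn.from_quat(o['tool_rot']);y=1.845;print(np.round(o['joint_pos'],2))
R0=Rn.from_matrix(np.array([[np.cos(y),np.sin(y),0],[np.sin(y),-np.cos(y),0],[0,0,-1]]))
print((R.inv()*R0).as_rotvec().round(4));A=gO-.06*gx+.10*gy;A[2]=.017;print(totool(A-e))
E
```

```text
t 10.425 gun -0.0626 0.1001 0.1967 Fy 0.22 F [0.2 0.3 0.4] yaw 1.843 gy tool [ 1.    -0.002 -0.   ] tilt [-0.008 -0.003]
[0.48 0.29 0.08 1.37 0.   1.78]
[-0.008   0.0004 -0.0016]
[4.62981250e-05 3.99335771e-03 1.79651464e-01]
```

To row units: 0.179 m / 0.8 = 0.2238, 0.003 m / 0.8 = 0.0038.

Request:
{"fn": "nudge_tcp", "kwargs": {
  "moves": [
    {"pos":[0,0.0038,0.0625],"aperture":0},
    {"pos":[0,0.0038,0.125],"aperture":0},
    {"pos":[0,0.0038,0.175],"aperture":0},
    {"pos":[0,0.0038,0.2],"aperture":0},
    {"pos":[0,0.0038,0.2238],"aperture":0},
    {"pos":[0,0.0038,0.2238],"aperture":0},
    {"pos":[0,0.0038,0.2238],"aperture":0}
  ]
}}

```text
clock: 11.3
eef_pos: [0.4637, 0.2432, 0.0182]
tool_rot: [0.604, 0.797, -0.003, -0.002]
ft_force: [0.5, 0.3, 0.8]
grip_width: -0.0003
grasp_force: 0.0
```

```bash
python3 g.py
python3 - <<'E'
from h import *
o=get_obs();e=np.array(o['eef_pos'])
c=imaging.calibration('side');p,d=imaging.camera('side');P=cloud(d,c);D=P-e;R=Rn.from_quat(o['tool_rot']);T=R.inv().apply(D.reshape(-1,3)).reshape(D.shape)
for lo in np.arange(-.1,.02,.01):
    k=(abs(T[...,0])<.025)&(abs(T[...,1])<.025)&(T[...,2]>=lo)&(T[...,2]<lo+.01)
    if k.sum(): print(lo.round(3),k.sum(),T[k].min(0).round(3),T[k].max(0).round(3))
cv2.imwrite('pics/side6.png',cv2.convertScaleAbs(cv2.resize(p[80:230,190:360],None,fx=4,fy=4,interpolation=cv2.INTER_CUBIC),alpha=1.6,beta=15)[...,::-1])
E
```

```text
t 11.3 gun -0.0605 0.1 0.0182 Fy 0.18 F [0.5 0.3 0.8] yaw 1.844 gy tool [ 1.    -0.001 -0.   ] tilt [-0.007 -0.002]
-0.1 65 [-0.014 -0.025 -0.1  ] [ 0.014  0.024 -0.09 ]
-0.09 56 [-0.016 -0.025 -0.09 ] [ 0.009  0.023 -0.08 ]
-0.08 33 [-0.012 -0.016 -0.08 ] [ 0.003  0.01  -0.07 ]
-0.07 37 [-0.013 -0.016 -0.07 ] [ 0.004  0.011 -0.06 ]
-0.06 40 [-0.014 -0.016 -0.06 ] [ 0.005  0.012 -0.05 ]
-0.05 16 [-0.012 -0.012 -0.05 ] [ 0.006  0.009 -0.041]
-0.0 2 [-0.007  0.012  0.009] [-0.006  0.014  0.009]
0.01 154 [-0.025 -0.025  0.01 ] [0.024 0.025 0.02 ]
```

View pics/side6.png

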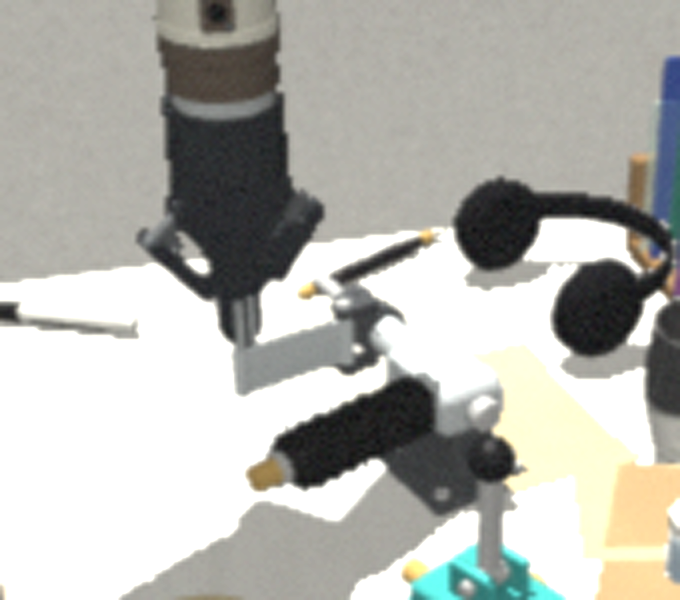

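Fingers stand on the +y side of the blade, partly hidden behind its outer end at zoom (240,350), which fits x=-60 seen 40 mm beyond it. I'll go a touch lower and creep in.

To row units: -0.018 m / 0.8 = -0.0225, 0.006 m / 0.8 = 0.0075.

Request:
{"fn": "nudge_tcp", "kwargs": {
  "moves": [
    {"pos":[0,0,0.0075],"aperture":0},
    {"pos":[-0.0125,0,0.0075],"aperture":0},
    {"pos":[-0.0225,0,0.0075],"aperture":0},
    {"pos":[-0.0225,0,0.0075],"aperture":0}
  ]
}}

```text
clock: 11.85
eef_pos: [0.4682, 0.2248, 0.0117]
tool_rot: [0.605, 0.797, -0.003, -0.002]
ft_force: [1.0, -0.7, 0.7]
grip_width: -0.0001
grasp_force: 0.0
```

```bash
python3 g.py
```

```text
t 11.85 gun -0.0612 0.0811 0.0117 Fy -0.97 F [ 1.  -0.7  0.7] yaw 1.843 gy tool [ 1.    -0.002 -0.   ] tilt [-0.008 -0.003]
```

Request:
{"fn": "nudge_tcp", "kwargs": {
  "moves": [
    {"pos":[-0.0038,0,0],"aperture":0},
    {"pos":[-0.0075,0,0],"aperture":0},
    {"pos":[-0.0113,0,0],"aperture":0},
    {"pos":[-0.0113,0,0],"aperture":0}
  ]
}}

```text
clock: 12.35
eef_pos: [0.4704, 0.2168, 0.0115]
tool_rot: [0.604, 0.797, -0.003, -0.002]
ft_force: [0.4, 0.8, -0.2]
grip_width: -0.0
grasp_force: 0.0
```

```bash
python3 g.py
```

```text
t 12.35 gun -0.0612 0.0729 0.0115 Fy 0.64 F [ 0.4  0.8 -0.2] yaw 1.845 gy tool [ 1.    -0.001 -0.   ] tilt [-0.008 -0.003]
```

To row units: -0.006 m / 0.8 = -0.0075, -0.004 m / 0.8 = -0.005.

Request:
{"fn": "nudge_tcp", "kwargs": {
  "moves": [
    {"pos":[-0.0025,0,0],"aperture":0},
    {"pos":[-0.005,0,0],"aperture":0},
    {"pos":[-0.0075,0,0],"aperture":0},
    {"pos":[-0.0075,0,0],"aperture":0}
  ]
}}

```text
clock: 12.85
eef_pos: [0.472, 0.2114, 0.0116]
tool_rot: [0.604, 0.797, -0.003, -0.002]
ft_force: [0.3, 3.7, -0.8]
grip_width: 0.0002
grasp_force: 1.8
```

```bash
python3 g.py
```

```text
t 12.85 gun -0.0611 0.0672 0.0116 Fy 3.52 F [ 0.3  3.7 -0.8] yaw 1.845 gy tool [ 1. -0.  0.] tilt [-0.008 -0.002]
```

Request:
{"fn": "nudge_tcp", "kwargs": {
  "moves": [
    {"pos":[-0.0038,0,0],"aperture":0},
    {"pos":[-0.0075,0,0],"aperture":0},
    {"pos":[-0.0075,0,0],"aperture":0}
  ]
}}

```text
clock: 13.22
eef_pos: [0.4742, 0.2058, 0.0117]
tool_rot: [0.604, 0.797, -0.003, -0.002]
ft_force: [0.6, 5.5, -1.4]
grip_width: -0.0001
grasp_force: 2.2
```

```bash
python3 g.py
```

```text
t 13.225 gun -0.0605 0.0612 0.0117 Fy 5.11 F [ 0.6  5.5 -1.4] yaw 1.845 gy tool [ 1. -0.  0.] tilt [-0.007 -0.001]
```

To row units: -0.006 m / 0.8 = -0.0075, -0.003 m / 0.8 = -0.0038.

Request:
{"fn": "nudge_tcp", "kwargs": {
  "moves": [
    {"pos":[-0.0038,0,0],"aperture":0},
    {"pos":[-0.0075,0,0],"aperture":0},
    {"pos":[-0.0075,0,0],"aperture":0}
  ]
}}

```text
clock: 13.6
eef_pos: [0.476, 0.2005, 0.0119]
tool_rot: [0.604, 0.797, -0.002, -0.002]
ft_force: [-0.6, 6.6, -0.8]
grip_width: 0.0002
grasp_force: 2.6
```

```bash
python3 g.py
```

```text
t 13.6 gun -0.0602 0.0556 0.0119 Fy 6.53 F [-0.6  6.6 -0.8] yaw 1.845 gy tool [ 1.    -0.     0.001] tilt [-0.006 -0.   ]
```

Request:
{"fn": "nudge_tcp", "kwargs": {
  "moves": [
    {"pos":[-0.0025,0,0],"aperture":0},
    {"pos":[-0.0038,0,0],"aperture":0},
    {"pos":[-0.0038,0,0],"aperture":0}
  ]
}}

```text
clock: 13.98
eef_pos: [0.4768, 0.198, 0.0121]
tool_rot: [0.604, 0.797, -0.002, -0.003]
ft_force: [-0.0, 6.7, 0.5]
grip_width: -0.0
grasp_force: 2.7
```

```bash
python3 g.py
```

```text
t 13.975 gun -0.0602 0.053 0.0121 Fy 6.47 F [-0.   6.7  0.5] yaw 1.845 gy tool [1.    0.    0.002] tilt [-0.006  0.   ]
```

To row units: -0.002 m / 0.8 = -0.0025, -0.001 m / 0.8 = -0.0013.

Request:
{"fn": "nudge_tcp", "kwargs": {
  "moves": [
    {"pos":[-0.0013,0,0],"aperture":0},
    {"pos":[-0.0025,0,0],"aperture":0},
    {"pos":[-0.0025,0,0],"aperture":0}
  ]
}}

```text
clock: 14.35
eef_pos: [0.4773, 0.1962, 0.0121]
tool_rot: [0.604, 0.797, -0.002, -0.003]
ft_force: [-0.2, 6.1, 1.1]
grip_width: 0.0001
grasp_force: 2.8
```

```bash
python3 g.py
```

```text
t 14.35 gun -0.0602 0.0511 0.0121 Fy 5.92 F [-0.2  6.1  1.1] yaw 1.845 gy tool [1.    0.    0.002] tilt [-0.006  0.   ]
```

Request:
{"fn": "nudge_tcp", "kwargs": {
  "moves": [
    {"pos":[-0.0013,0,0],"aperture":0},
    {"pos":[-0.0013,0,0],"aperture":0}
  ]
}}

```text
clock: 14.6
eef_pos: [0.4773, 0.1961, 0.0121]
tool_rot: [0.603, 0.797, -0.001, -0.003]
ft_force: [-1.1, 9.3, 0.9]
grip_width: -0.0
grasp_force: 3.8
```

```bash
python3 g.py
```

```text
t 14.6 gun -0.0601 0.051 0.0121 Fy 9.22 F [-1.1  9.3  0.9] yaw 1.846 gy tool [1.    0.001 0.004] tilt [-0.007  0.002]
```

The stop shows at y≈0.051: force rises without motion. I'll seat it to about 14 N and hold.

To row units: -0.0015 m / 0.8 = -0.0019, -0.001 m / 0.8 = -0.0013.

Request:
{"fn": "nudge_tcp", "kwargs": {
  "moves": [
    {"pos":[-0.0013,0,0],"aperture":0},
    {"pos":[-0.0019,0,0],"aperture":0},
    {"pos":[-0.0019,0,0],"aperture":0}
  ]
}}

```text
clock: 14.98
eef_pos: [0.4774, 0.1961, 0.0122]
tool_rot: [0.603, 0.798, -0.0, -0.004]
ft_force: [-2.0, 12.8, 1.4]
grip_width: -0.0002
grasp_force: 5.5
```

```bash
python3 g.py
```

```text
t 14.975 gun -0.0601 0.051 0.0122 Fy 12.9 F [-2.  12.8  1.4] yaw 1.847 gy tool [1.    0.002 0.006] tilt [-0.008  0.005]
```

Request:
{"fn": "nudge_tcp", "kwargs": {
  "moves": [
    {"aperture":0},
    {"aperture":0},
    {"aperture":0},
    {"aperture":0},
    {"aperture":0}
  ]
}}

```text
clock: 15.6
eef_pos: [0.4773, 0.196, 0.0122]
tool_rot: [0.603, 0.798, -0.0, -0.004]
ft_force: [-1.4, 12.4, 0.1]
grip_width: 0.0002
grasp_force: 5.4
```

```bash
python3 g.py
```

```text
t 15.6 gun -0.0601 0.051 0.0122 Fy 12.27 F [-1.4 12.4  0.1] yaw 1.847 gy tool [1.    0.002 0.006] tilt [-0.008  0.004]
```

Request:
{"fn": "nudge_tcp", "kwargs": {
  "moves": [
    {"aperture":0},
    {"aperture":0},
    {"aperture":0},
    {"aperture":0},
    {"aperture":0},
    {"aperture":0},
    {"aperture":0}
  ]
}}

```text
clock: 16.48
eef_pos: [0.4774, 0.196, 0.0122]
tool_rot: [0.603, 0.798, -0.0, -0.004]
ft_force: [-2.4, 11.6, 0.4]
grip_width: -0.0
grasp_force: 5.4
```

```bash
python3 g.py
python3 - <<'E'
from h import *
c=imaging.calibration('top');p,d=imaging.camera('top');P=cloud(d,c);v,u=np.indices(d.shape)
L=np.stack([(P-gO)@gx,(P-gO)@gy],-1)
m=(P[...,2]>.06)&(P[...,2]<.09)&(L[...,0]<-.012)&(L[...,0]>-.09)&(L[...,1]>.0)&(L[...,1]<.075)
for x in np.arange(-.085,-.01,.01):
    s=L[m&(abs(L[...,0]-x)<.004)][:,1];print(x.round(3),len(s),s.min().round(4) if len(s) else '',s.max().round(4) if len(s) else '')
E
```

```text
t 16.475 gun -0.0601 0.0509 0.0122 Fy 11.79 F [-2.4 11.6  0.4] yaw 1.847 gy tool [1.    0.002 0.006] tilt [-0.008  0.004]
-0.085 0  
-0.075 16 0.0235 0.0332
-0.065 20 0.0257 0.0404
-0.055 14 0.0304 0.0355
-0.045 6 0.0356 0.0383
-0.035 3 0.0388 0.0413
-0.025 1 0.0462 0.0462
-0.015 0
```

The trigger is home: the blade slope measures about 0.37–0.40 rad, force was ~12 N, and it was held 1.5 s. Releasing now.

To row units: -0.19 m / 0.8 = -0.2375, 0.045 m / 0.8 = 0.0563.

Request:
{"fn": "nudge_tcp", "kwargs": {
  "moves": [
    {"pos":[0.0125,0,0],"aperture":0},
    {"pos":[0.025,0,0],"aperture":0},
    {"pos":[0.0375,0,0],"aperture":0},
    {"pos":[0.0563,0,0],"aperture":0},
    {"pos":[0.0563,0,0],"aperture":0},
    {"pos":[0.0563,0,-0.075],"aperture":0},
    {"pos":[0.0563,0,-0.15],"aperture":0},
    {"pos":[0.0563,0,-0.225],"aperture":0},
    {"pos":[0.0563,0,-0.2375],"aperture":0},
    {"pos":[0.0563,0,-0.2375],"aperture":0}
  ]
}}

```text
clock: 17.77
eef_pos: [0.4671, 0.2361, 0.202]
tool_rot: [0.604, 0.797, -0.003, -0.002]
ft_force: [0.2, -1.1, -0.7]
grip_width: -0.0001
grasp_force: 0.0
```

```bash
python3 - <<'E'
from h import *
c=imaging.calibration('top');p,d=imaging.camera('top');P=cloud(d,c)
L=np.stack([(P-gO)@gx,(P-gO)@gy],-1);m=(P[...,2]>.06)&(P[...,2]<.09)&(L[...,1]>.0)&(L[...,1]<.08)
for x in(-.075,-.055,-.035):
    s=L[m&(abs(L[...,0]-x)<.004)][:,1];print(x,len(s),s.min().round(4) if len(s) else '',s.max().round(4) if len(s) else '')
p,a,b,z=ball();print('ball',len(b),np.percentile(b,[5,50,95]).round(3),np.percentile(z,[5,50,95]).round(3))
o=get_obs();e=np.array(o['eef_pos']);R=Rn.from_quat(o['tool_rot']);y=2.074
R0=Rn.from_matrix(np.array([[np.cos(y),np.sin(y),0],[np.sin(y),-np.cos(y),0],[0,0,-1]]))
A=S-.05*Y;A[2]=.2;print(e,A,(R.inv()*R0).as_rotvec().round(4),totool(A-e).round(4))
E
```

```text
-0.075 22 0.054 0.0632
-0.055 20 0.055 0.0618
-0.035 19 0.0553 0.062
ball 156 [-0.016 -0.009  0.002] [0.136 0.146 0.152]
[0.4656224  0.23547442 0.19963489] [ 0.5544 -0.2778  0.2   ] [-1.150e-02  1.000e-04 -2.295e-01] [-0.5182 -0.0533  0.001 ]
```

To row units: -0.518 m / 0.8 = -0.6475, -0.47 m / 0.8 = -0.5875, -0.229 rad / 3.1416 = -0.0729.

Request:
{"fn": "nudge_tcp", "kwargs": {
  "moves": [
    {"r":[0,0,-0.0095],"pos":[-0.0625,-0.0063,0],"aperture":0},
    {"r":[0,0,-0.0191],"pos":[-0.1375,-0.0138,0],"aperture":0},
    {"r":[-0.001,0,-0.0286],"pos":[-0.2125,-0.0213,0],"aperture":0},
    {"r":[-0.0016,0,-0.0382],"pos":[-0.2875,-0.03,0],"aperture":0},
    {"r":[-0.0019,0,-0.0477],"pos":[-0.3625,-0.0375,0],"aperture":0},
    {"r":[-0.0025,0,-0.0573],"pos":[-0.4375,-0.045,0],"aperture":0},
    {"r":[-0.0032,0,-0.0668],"pos":[-0.5125,-0.0525,0],"aperture":0},
    {"r":[-0.0035,0,-0.0729],"pos":[-0.5875,-0.06,0],"aperture":0},
    {"r":[-0.0035,0,-0.0729],"pos":[-0.6475,-0.0663,0],"aperture":0},
    {"r":[-0.0035,0,-0.0729],"pos":[-0.6475,-0.0663,0],"aperture":0}
  ]
}}

```text
clock: 19.12
eef_pos: [0.5541, -0.28, 0.1982]
tool_rot: [0.511, 0.859, 0.001, -0.002]
ft_force: [-0.2, 1.7, 0.3]
grip_width: -0.0004
grasp_force: 0.0
```

Request:
{"fn": "nudge_tcp", "kwargs": {
  "moves": [
    {"aperture":0},
    {"aperture":0}
  ]
}}

```text
clock: 19.38
eef_pos: [0.5553, -0.2753, 0.2015]
tool_rot: [0.508, 0.861, 0.001, -0.0]
ft_force: [0.1, -0.1, -0.9]
grip_width: -0.0003
grasp_force: 0.0
```

```bash
cat > l.py <<'E'
from h import *
o=get_obs();e=np.array(o['eef_pos'])-S;f=np.array(o['ft_force'])
print('t',o['clock'],'sel',(e@X).round(4),(e@Y).round(4),e[2].round(4),'FY',(f@Y).round(2),'F',f.round(1),'Y tool',totool(Y).round(3),'X tool',totool(X).round(3),'q',np.round(o['joint_pos'],2))
E
python3 l.py
```

```text
t 19.375 sel 0.002 -0.0482 0.2015 FY -0.11 F [ 0.1 -0.1 -0.9] Y tool [1.    0.002 0.002] X tool [-0.002  1.     0.002] q [-0.46  0.48  0.38  1.47  0.    0.6 ]
```

To row units: 0.122 m / 0.8 = 0.1525, 0.1 m / 0.8 = 0.125.

Request:
{"fn": "nudge_tcp", "kwargs": {
  "moves": [
    {"pos":[0,0,0.0625],"aperture":0},
    {"pos":[0,0,0.125],"aperture":0},
    {"pos":[0,0,0.1525],"aperture":0},
    {"pos":[0,0,0.1525],"aperture":0}
  ]
}}

```text
clock: 19.88
eef_pos: [0.5543, -0.2743, 0.0782]
tool_rot: [0.508, 0.861, 0.001, -0.002]
ft_force: [-0.0, 1.0, 0.7]
grip_width: -0.0002
grasp_force: 0.0
```

```bash
python3 l.py
```

```text
t 19.875 sel 0.0015 -0.0469 0.0782 FY 0.87 F [-0.   1.   0.7] Y tool [1.    0.002 0.004] X tool [-0.002  1.    -0.   ] q [-0.46  0.54  0.15  1.18  0.    0.6 ]
```

Request:
{"fn": "nudge_tcp", "kwargs": {
  "moves": [
    {"pos":[0.0125,0,0],"aperture":0},
    {"pos":[0.025,0,0],"aperture":0},
    {"pos":[0.035,0,0],"aperture":0},
    {"pos":[0.045,0,0.0013],"aperture":0},
    {"pos":[0.055,0,0.0038],"aperture":0},
    {"pos":[0.065,0,0.0063],"aperture":0},
    {"pos":[0.0725,0,0.0088],"aperture":0},
    {"pos":[0.0788,0,0.0113],"aperture":0},
    {"pos":[0.0788,0,0.0113],"aperture":0}
  ]
}}

```text
clock: 21.0
eef_pos: [0.5249, -0.2206, 0.0706]
tool_rot: [0.509, 0.861, 0.001, -0.0]
ft_force: [-0.7, 0.4, 0.1]
grip_width: -0.0002
grasp_force: 0.0
```

```bash
python3 l.py
```

```text
t 21.0 sel 0.0018 0.0143 0.0706 FY 0.64 F [-0.7  0.4  0.1] Y tool [1.    0.    0.002] X tool [-0.     1.     0.002] q [-0.4   0.46 -0.02  1.1   0.    0.67]
```

To row units: 0.005 m / 0.8 = 0.0063, 0.003 m / 0.8 = 0.0038.

Request:
{"fn": "nudge_tcp", "kwargs": {
  "moves": [
    {"pos":[0.0038,0,0.0013],"aperture":0},
    {"pos":[0.0063,0,0.0013],"aperture":0},
    {"pos":[0.0063,0,0.0013],"aperture":0}
  ]
}}

```text
clock: 21.38
eef_pos: [0.5231, -0.2169, 0.0701]
tool_rot: [0.509, 0.861, 0.001, 0.001]
ft_force: [0.6, -2.5, 0.6]
grip_width: 0.0002
grasp_force: 0.6
```

```bash
python3 l.py
```

```text
t 21.375 sel 0.0019 0.0184 0.0701 FY -2.51 F [ 0.6 -2.5  0.6] Y tool [ 1. -0.  0.] X tool [0.    1.    0.003] q [-0.39  0.45 -0.03  1.09  0.    0.67]
```

Request:
{"fn": "nudge_tcp", "kwargs": {
  "moves": [
    {"pos":[0.0031,0,0],"aperture":0},
    {"pos":[0.0031,0,0],"aperture":0}
  ]
}}

```text
clock: 21.62
eef_pos: [0.5219, -0.2147, 0.0702]
tool_rot: [0.509, 0.861, 0.001, 0.001]
ft_force: [1.3, -1.0, 0.6]
grip_width: -0.0
grasp_force: 0.7
```

```bash
python3 l.py
```

```text
t 21.625 sel 0.0019 0.021 0.0702 FY -1.45 F [ 1.3 -1.   0.6] Y tool [1. 0. 0.] X tool [-0.     1.     0.003] q [-0.39  0.45 -0.03  1.09  0.    0.68]
```

To row units: 0.002 m / 0.8 = 0.0025.

Request:
{"fn": "nudge_tcp", "kwargs": {
  "moves": [
    {"pos":[0.0025,0,0],"aperture":0},
    {"pos":[0.0025,0,0],"aperture":0}
  ]
}}

```text
clock: 21.88
eef_pos: [0.5215, -0.2137, 0.0705]
tool_rot: [0.509, 0.861, 0.001, 0.001]
ft_force: [1.0, -4.5, -1.1]
grip_width: -0.0004
grasp_force: 1.6
```

```bash
python3 l.py
```

```text
t 21.875 sel 0.0021 0.0221 0.0705 FY -4.46 F [ 1.  -4.5 -1.1] Y tool [ 1.    -0.    -0.001] X tool [0.    1.    0.003] q [-0.39  0.44 -0.04  1.09  0.    0.68]
```

Request:
{"fn": "nudge_tcp", "kwargs": {
  "moves": [
    {"pos":[0.0025,0,0],"aperture":0},
    {"pos":[0.0025,0,0],"aperture":0}
  ]
}}

```text
clock: 22.12
eef_pos: [0.5214, -0.2132, 0.071]
tool_rot: [0.509, 0.861, 0.0, 0.003]
ft_force: [2.6, -6.5, -0.1]
grip_width: 0.0001
grasp_force: 2.9
```

```bash
python3 l.py
```

```text
t 22.125 sel 0.0022 0.0225 0.071 FY -6.96 F [ 2.6 -6.5 -0.1] Y tool [ 1.    -0.001 -0.005] X tool [0.001 1.    0.004] q [-0.39  0.44 -0.04  1.09 -0.    0.68]
```

The lever is at its stop: y stays at 0.0225 while force rises. Retracting, rising and checking.

To row units: -0.15 m / 0.8 = -0.1875, -0.12 m / 0.8 = -0.15.

Request:
{"fn": "nudge_tcp", "kwargs": {
  "moves": [
    {"pos":[-0.0125,0,0],"aperture":0},
    {"pos":[-0.0375,0,0],"aperture":0},
    {"pos":[-0.0563,0,0],"aperture":0},
    {"pos":[-0.0563,0,-0.075],"aperture":0},
    {"pos":[-0.0563,0,-0.15],"aperture":0},
    {"pos":[-0.0563,0,-0.1875],"aperture":0},
    {"pos":[-0.1125,0,-0.1875],"aperture":0},
    {"pos":[-0.1125,0,-0.1875],"aperture":0},
    {"pos":[-0.1125,0,-0.1875],"aperture":0}
  ]
}}

```text
clock: 23.25
eef_pos: [0.5623, -0.2899, 0.219]
tool_rot: [0.509, 0.861, 0.002, -0.001]
ft_force: [0.5, 1.0, 1.0]
grip_width: 0.0002
grasp_force: 0.0
```

```bash
python3 - <<'E'
from h import *
for n in('top','side'):
    c=imaging.calibration(n);p,d=imaging.camera(n);P=cloud(d,c);D=P-S;a,b=D@X,D@Y
    m=(p.max(-1)<60)&(abs(a)<.025)&(abs(b)<.08)&(P[...,2]>.105)&(P[...,2]<.155)
    print(n,m.sum(),np.percentile(b[m],[5,50,95]).round(3),np.percentile(P[...,2][m],[5,50,95]).round(3))
    if n=='top':
        L=np.stack([(P-gO)@gx,(P-gO)@gy],-1);k=(P[...,2]>.06)&(P[...,2]<.09)&(L[...,1]>.0)&(L[...,1]<.08)
        for x in(-.075,-.035): s=L[k&(abs(L[...,0]-x)<.004)][:,1];print('blade',x,s.min(),s.max())
        q=np.load('pics/top0.npz')['p'];
        for nm,(r0,r1,c0,c1) in dict(tape=(236,292,296,352),j1=(118,148,356,384),j2=(116,144,303,330)).items(): print(nm,np.abs(p[r0:r1,c0:c1].astype(int)-q[r0:r1,c0:c1]).mean().round(1))
    cv2.imwrite(f'pics/{n}9.png',p[...,::-1])
print(get_obs()['ft_force'],get_obs()['eef_pos'])
E
```

```text
top 103 [0.039 0.049 0.058] [0.13  0.134 0.137]
blade -0.075 0.05354369160578964 0.06351761758682876
blade -0.035 0.05543951691803803 0.06202795335998495
tape 15.0
j1 12.0
j2 11.8
side 153 [0.036 0.042 0.054] [0.12  0.13  0.136]
[ 0.56850231  0.82393624 -0.69704079] [ 0.56241521 -0.2895185   0.21969787]
```

View pics/side9.png

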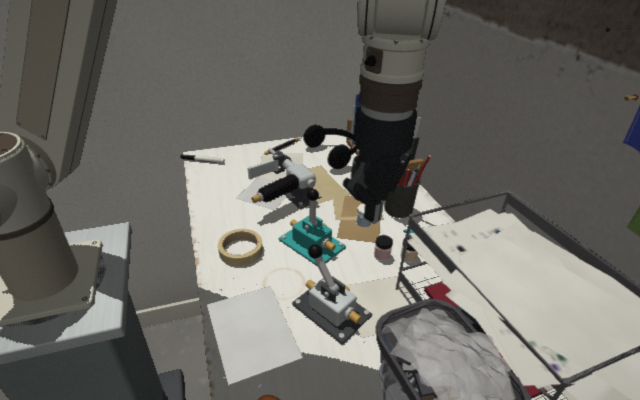

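The side view shows the lever leaning to the other side (ball at (316,251)). Ball y of +0.047 to +0.049 means it is at the 0.65 stop. The tape (241,247), the jars and the blade are where they were, and the arm is clear. Handing in.

```bash
python3 -c "
from workcell import workorder
print(workorder.job_done())"
```

```text
the job is handed in; nothing more can be done
None
```

The job is handed in, though no verdict was printed: I centred the selector lever, held the trigger home about 1.5 s at roughly 12 N and let it spring back, then put the lever fully over to the opposite stop, with the tape roll and jars left standing where they were.

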